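# Dock the vial carrier through the L-shaped slot

### The job

With the fingertips, push the round vial carrier by the side of its disc along the L-shaped slot in the white loading deck: along the first leg to the corner, then sideways along the second leg until it is fully home at the slot's closed end, by the grey scanner block. Do not straddle or grip the carrier, its post or its vials, and do not lift or tip it: its pin stays in the slot. Leave everything else where it stands, and finish with the robot clear of everything.

Things in the scene. Friction and masses are not known exactly. Their poses are not given: they have to be found in the camera images.
- carrier_base (a point): centre of the underside, at deck height, of the vial carrier: loose aluminium disc, 84 mm diameter, 20 mm thick, 0.25 to 0.45 kg, on the deck. A pin (14 mm dia, 10 mm long) hangs from here into the slot; the disc may turn about it, no matter. Slides with 2 to 6 N of friction, stops dead when the pin meets the end of a leg. Starts 0 to 45 mm along the first leg.
- carrier_post (a point): top of the steel post (12 mm dia) in the middle of the carrier, 54 mm above the disc's underside. Six capped amber vials, fixed to the disc on a circle of 27 mm radius, stand around it, tops 44 mm above the underside. The carrier is pushed with the fingertips low on the side of the disc.
- deck: white fixed loading deck, 260 mm (its x) x 275 mm (its y), top 30 mm above the bench, turned up to 0.55 rad either way. Origin at bench level straight below slot_start; the plate spans x -85 to 175, y -90 to 185 mm. x axis: along the first leg, start to corner; y axis: along the second leg, corner to end; z up.
- slot_start (a point): near end of the L-shaped slot, at deck-top level: the carrier's centre is here (within 1.5 mm) when fully back. The slot is 17 mm wide (1.5 mm of play each side of the pin), 12 mm deep. x axis: along the first leg, start to corner; y axis: along the second leg, corner to end; z up.
- slot_corner (a point): corner of the slot, at deck-top level, 120 mm from slot_start along the first leg: the carrier's centre when it turns. At the far end of the first leg the pin stops against the slot wall at most 1.5 mm beyond this point, lined up with the second leg. x axis: along the first leg, start to corner; y axis: along the second leg, corner to end; z up.
- slot_end (a point): closed end of the second leg, at deck-top level, 100 mm from slot_corner: the carrier's centre when docked (the pin stops at most 1.5 mm beyond). Past it stands the fixed grey scanner block, 80 x 26 mm, 45 mm high above the deck, its face 48 mm beyond this point. x axis: along the first leg, start to corner; y axis: along the second leg, corner to end; z up.
- jar: bystander: small clear screw-cap jar, 36 dia x 45 mm, loose on the deck in the inside of the slot's bend; origin at the centre of its underside
- dropper: bystander: small amber bottle, 28 dia x 60 mm, loose on the deck in the inside of the slot's bend; origin at the centre of its underside
- beaker: bystander: open glass beaker, 60 dia x 70 mm, loose on the bench beside the deck; origin at the centre of its underside
- flask: bystander: amber bottle, 52 dia x 90 mm, loose on the bench beside the deck; origin at the centre of its underside
- driver: bystander: screwdriver, 150 mm long, lying on the bench beside the deck along its own x axis
- vial_tray: bystander: white open divided tray, 100 x 80 x 30 mm, loose on the bench; origin at the centre of its underside
- septa_box: bystander: cardboard box, 60 x 90 x 35 mm, loose on the bench past the deck; origin at the centre of its underside
Things that resemble listed ones, but are neither listed nor needed, are in the scene too. Leave any red look-alike of the part that bears carrier_base alone.

How it is judged:
By the outcome, as a careful person would: the job done as asked, in the order asked, and still so for the second after the job is handed in, with the robot touching nothing.
It also fails if it takes over 48 s, if anything falls off the work surface, if the arm or the gripper's body presses on something with over 40 N, if the wrist force passes 120 N, or if a joint passes its speed limit or range.

### The arm

A 6-joint arm with a two-finger parallel gripper is mounted at the origin on the work surface. World frame = base frame: x ahead of the robot, y to its left, z up, the work surface at z = 0. Lengths are in mm, angles in degrees, forces in N, time in s.
With the tool pointing down it reaches from about 300 to 850 mm from the base axis. Payload 4.2 kg.
Tool frame: the origin (TCP) lies midway between the tips of the shut fingers; the grasp point (between the pads) lies 19 mm behind it (env.grasp_offset is the distance from the TCP to the grasp point, in mm); z points along the fingers, y is the line along which they close (so a half turn about z gives the same grasp; the last joint's range is limited). The gripper opens to 91 mm and grips with 3 to 60 N. Pads are 32 mm wide; open, the fingers measure 118 mm over their backs; the gripper's body (76 mm by 178 mm) begins 60 mm behind the grasp point.
Start: joints at [-70.989, 18.312, 89.639, -0, 72.044, -1.146], TCP at [198.142, -539.799, 213.976] pointing down, gripper open.
Joint ranges: [-177.97, 177.97], [-48.28, 115.42], [12.27, 149.76], [-77.06, 257.06], [2.81, 150.46], [-146.56, 146.56]. Speed limits (degrees/s): [147.25, 147.25, 180, 180, 180, 180].

### API

Orientations are given as [roll, pitch, yaw] about the fixed x, y, z axes, in that order (R = Rz(yaw) Ry(pitch) Rx(roll)).
In Python, from workcell import env, optics gives the robot as it stands. The module is installed in compiled form; this text tells all that it offers.
- The arm moves only by the tool send_rows, never from a script. Its argument "targets" is a list that holds one entry, the list of rows, each a list of 7 numbers: the turn, a rotation vector about the world's x, y, z scaled (see below), then the shift along the world's x, y, z scaled (see below), then the closure, from -1 (fully open) to 1 (shut). In form: [[[rx, ry, rz, x, y, z, gripper], ...]]. A call has 1 to 12 rows; each row shifts and turns the commanded pose from where the row before left it; what a row does not reach is not made up. The controller multiplies each number of a shift by 0.2 m and each number of a turn by pi/2 rad. A row lasts 1/10 s, in which the tool goes at most 50 mm and 8.59 degrees, less where a joint would pass 70% of its speed; a pose out of reach is approached as far as the arm can. A call with a number of a shift or a turn outside -1 to 1 is refused whole. A call with a gripper value outside its range is refused whole. The fingers move at their own pace and stop on an object; "grip_force" is the grip in N (left out, the last holds). Time passes only in rows, so rows that do not move let the fingers close. It gives the time, the measured TCP pose, the force, the opening and the grip force at its end, in the units of the state.
- env.state(): the state, without advancing time (a new reading comes with each control period).
- optics.grab_frame(name): name is "side" or "top" or "wrist"; returns (picture, depth): 480x640x3 uint8, red, green, blue; 480x640 float32, mm along the optical axis (not along the pixel's ray), 0 where there is no reading.
- optics.camera_info(name): a dict with "camera_matrix" (3x3 intrinsics, pixels), "R" (3x3) and "t" (3): a world point X has camera coordinates R X + t; the wrist camera has in their place "mount" (4x4, takes a point from camera to tool coordinates, whose origin is the TCP and whose axes are the flange's). Camera axes: x right, y down, z forward; pixel columns grow to the right and rows downward; lengths in mm; the calibration is good to about 2 mm. The wrist camera is an equidistant fisheye: a pixel r from the principal point sees the ray r / f radians off the axis. A picture is of the moment at which its call begins: read the wrist's pose just before it. camera_info takes no time and is no camera call.
- env.job_done(): hands the job in; it is judged then, once.
Trained networks look in the newest picture that a camera, given by its name, has taken for a name from the list of things; names that differ only in an ending like _2 or _b are one class to them, and where a whole thing is asked for, a point or a joint stands for the part that bears it (a point fixed in the world has none). Each returns a list of dicts, best first, with "conf" (0 to 1); they miss things now and then, are a little off and sometimes report something else, mostly with a low value. They report only what shows in the picture. A call takes as long as a camera call. They do not tell look-alikes from the thing itself.
- optics.silhouettes(camera, name): "mask" (480x640 bool, what is visible of it) and "at" ([column, row] in pixels, amid what is visible of it).
- optics.place_of(camera, name): "at" ([column, row] in pixels: a listed point, or the origin of a listed thing).
The state is a dict: "time_s": time; "qpos": joint angles; "qvel": joint speeds; "effort": joint torques, N m; "ee_pos": TCP position; "ee_rot": TCP orientation; "force": force on the tool from outside, world axes, zero at the start; "torque": the same for the moment, N m; "gripper_width": finger opening in mm; "gripper_force": force on a finger pad.
Only numpy, scipy, OpenCV 4.12 (cv2) and the standard library are available. Lean on these libraries where they do the work, as an engineer would, in place of code of your own. Each camera call takes 0.05 s, during which the arm holds its last target. There are 200 camera calls.

## Working session

There is one attempt and no reset: what is moved stays moved. The work goes in short steps, Python scripts to look and compute and a tool call to move; the robot and the scene stay as the last step left them, time stands still between calls to the robot, and variables do not carry over. Pictures are saved under pics/ and viewed, at most 10 in all, crops included, and the job is handed in when it is done.

Besides the shell and the picture viewer there is one more tool, called after "Call:" by a JSON object that holds its "fn" and its "kwargs". send_rows: Moves the arm, as the interface text tells. Its arguments: {"type":"object","properties":{"targets":{"type":"array"},"grip_force":{"type":"number"}},"required":["targets"]}

```bash
mkdir -p pics
cat > h.py <<'E'
import numpy as np, cv2
from workcell import env, optics
def ray(cam,px):
    c=optics.camera_info(cam);K=np.array(c["camera_matrix"]);R=np.array(c["R"]);t=np.array(c["t"]).ravel()
    d=R.T@np.linalg.solve(K,[px[0],px[1],1.]);return -R.T@t,d
def onz(cam,px,z):
    o,d=ray(cam,px);return o+d*(z-o[2])/d[2]
def tri(p1,p2,c1="side",c2="top"):
    o1,d1=ray(c1,p1);o2,d2=ray(c2,p2);A=np.c_[d1,-d2];s=np.linalg.lstsq(A,o2-o1,rcond=None)[0]
    a=o1+d1*s[0];b=o2+d2*s[1];return (a+b)/2,np.linalg.norm(a-b)
def proj(cam,X):
    c=optics.camera_info(cam);p=np.array(c["camera_matrix"])@(np.array(c["R"])@X+np.array(c["t"]).ravel());return p[:2]/p[2]
E
python3 - <<'E'
from h import *
np.set_printoptions(precision=1,suppress=True)
for c in("side","top"):
    im,d=optics.grab_frame(c);cv2.imwrite(f"pics/{c}0.png",im[...,::-1]);np.save(f"{c}_d.npy",d)
    for n in("carrier_base","carrier_post","slot_start","slot_corner","slot_end","deck","jar","dropper","beaker","flask","septa_box","vial_tray","driver"):
        z={"carrier_post":84,"carrier_base":30,"slot_start":30,"slot_corner":30,"slot_end":30,"jar":30,"dropper":30}.get(n,0)
        for r in optics.place_of(c,n)[:3]: print(c,n,round(r["conf"],2),np.array(r["at"]),onz(c,r["at"],z))
print(env.state()["time_s"])
E
```

```text
side carrier_base 0.97 [380.3 399.5] [ 525.4 -320.3   30. ]
side carrier_base 0.57 [299.4 264.5] [531.3 -12.5  30. ]
side carrier_post 0.92 [300.9 240.2] [539.7  -1.7  84. ]
side carrier_post 0.85 [383.6 382.5] [ 524.6 -320.3   84. ]
side slot_start 0.81 [299.5 261.3] [535.   -5.2  30. ]
side slot_start 0.21 [342.2 236. ] [642.6  18.8  30. ]
side slot_corner 0.56 [342.7 236.2] [643.2  17.8  30. ]
side slot_end 0.93 [309.5 211. ] [615.2 113.6  30. ]
side deck 0.62 [297.2 274.1] [527.8  -9.7   0. ]
side jar 0.84 [263.5 218.1] [518.8 135.6  30. ]
side dropper 0.9 [241.5 240.9] [453.7  94.1  30. ]
side beaker 0.6 [351.4 323.5] [ 566.8 -158.2    0. ]
side flask 0.92 [222.4 213.5] [454.3 216.6   0. ]
side septa_box 0.95 [380.2 224.8] [748.2  37.4  -0. ]
side vial_tray 0.79 [273.2 179.6] [600.  274.3   0. ]
side driver 0.86 [405.  326.4] [ 651.5 -206.5    0. ]
top carrier_base 0.69 [320.4 258.5] [538.2  -3.1  30. ]
top carrier_base 0.59 [443.3 262.4] [ 533.9 -305.5   30. ]
top carrier_base 0.37 [281.3 291.2] [456.3  90.1  30. ]
top carrier_post 0.82 [321.4 253.1] [541.9  -5.6  84. ]
top carrier_post 0.6 [448.9 257.4] [ 537.1 -304.6   84. ]
top slot_start 0.95 [321.7 259.5] [535.7  -6.3  30. ]
top slot_corner 0.67 [310.5 217.8] [641.3  23.8  30. ]
top slot_corner 0.48 [377.7 249.4] [ 563.5 -144.4   30. ]
top slot_end 0.55 [272.3 222.5] [627.3 119.2  30. ]
top deck 0.72 [320.3 262.5] [533.   -2.8   0. ]
top jar 0.51 [261.3 270.2] [506.6 141.   30. ]
top dropper 0.47 [280.  292.2] [453.8  93.1  30. ]
top dropper 0.3 [272.3 222.3] [627.9 119.2  30. ]
top beaker 0.74 [379.4 248.4] [ 572.  -152.4    0. ]
top flask 0.56 [231.  293.2] [451.9 217.6   0. ]
top septa_box 0.64 [302.9 182. ] [746.1  47.    0. ]
top vial_tray 0.72 [212.1 242.7] [579.  273.8   0. ]
top vial_tray 0.45 [277.9 292.8] [455.  101.1   0. ]
top driver 0.7 [397.4 216.9] [ 655.7 -199.8    0. ]
top driver 0.38 [378.5 248.5] [ 571.7 -150.1    0. ]
1.4
```

View pics/top0.png

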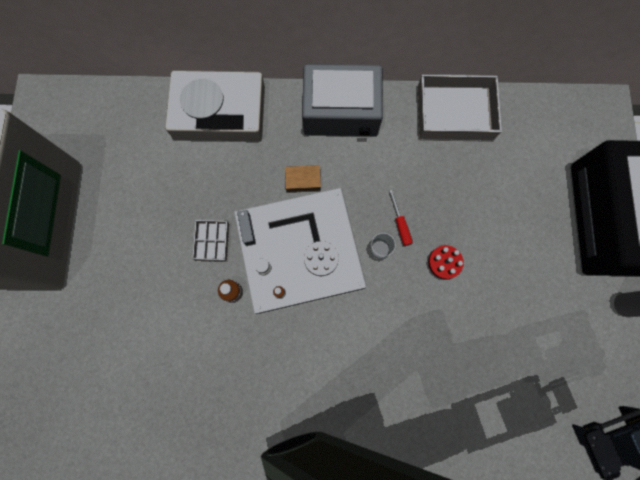

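View pics/side0.png

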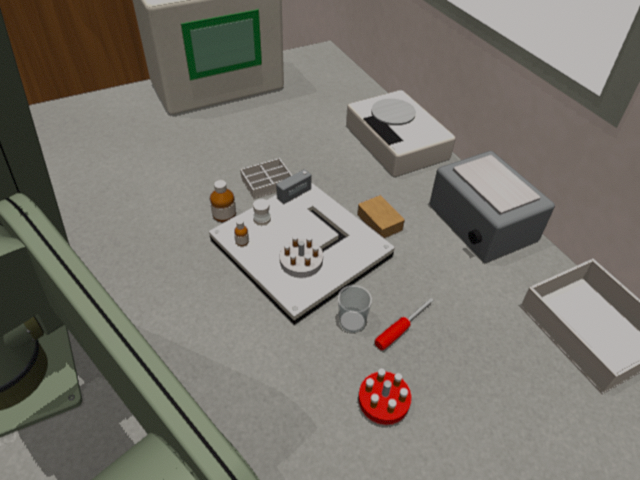

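The silver carrier at top (321,258) / side (301,255) sits on the white deck, in the slot, with amber vials. The red disc at top (446,262) / side (385,397) is the look-alike and stays untouched. I'll fit the deck outline next and confirm the carrier in an enlarged crop.

```bash
cat > deck.py <<'E'
from h import *
from scipy.optimize import least_squares
np.set_printoptions(precision=1,suppress=True)
def fit(im,cam="top"):
    g=cv2.cvtColor(im,cv2.COLOR_RGB2GRAY);m=((g>165)*255).astype(np.uint8)
    n,l,s,_=cv2.connectedComponentsWithStats(m);y,x=[int(v) for v in proj(cam,np.array([500,40,30.]))[::-1]]
    k=l[y,x];h=cv2.convexHull(cv2.findContours((l==k).astype(np.uint8),0,1)[0][0])
    q=cv2.minAreaRect(h);return q,s[k],h
im=cv2.imread("pics/top0.png")[...,::-1]
q,s,h=fit(im);c=cv2.boxPoints(q);print(q,s);print(np.array([onz("top",p,30) for p in c]))
W=np.array([onz("top",p[0],30)[:2] for p in h],np.float32)
r=cv2.minAreaRect(W);print("world rect",r)
print("tri post",tri([300.9,240.2],[321.4,253.1]),"base",tri([299.4,264.5],[320.4,258.5]))
print("tri start/corner/end",tri([299.5,261.3],[321.7,259.5]),tri([342.7,236.2],[310.5,217.8]),tri([309.5,211],[272.3,222.5]))
print(optics.camera_info("wrist"));s=env.state();print(s["ee_pos"],s["ee_rot"],s["force"])
a=cv2.resize(im[170:330,210:410],None,fx=4,fy=4,interpolation=cv2.INTER_CUBIC)[:600]
cv2.imwrite("pics/crop.png",a[...,::-1])
E
python3 deck.py
```

```text
((298.17950439453125, 249.4657440185547), (100.32811737060547, 110.33810424804688), 76.80938720703125) [ 243  191  120  119 6699]
[[ 649.6  219.1   30. ]
 [ 721.2  -50.7   30. ]
 [ 473.1 -108.7   30. ]
 [ 408.1  149.1   30. ]]
world rect ((562.780029296875, 51.407989501953125), (252.1620330810547, 267.947509765625), 14.14624309539795)
tri post (array([539.7,  -5.2,  87.8]), np.float64(3.0756561956482957)) base (array([538.4,  -2.5,  16.8]), np.float64(4.176051778113962))
tri start/corner/end (array([535.1,  -6.2,  31.2]), np.float64(0.9459168178180465)) (array([644.8,  23.5,  23.3]), np.float64(3.522151142566813)) (array([624.5, 121.4,  21.4]), np.float64(10.019028609129197))
{'camera_matrix': array([[371.6,   0. , 310.6],
       [  0. , 371.6, 241.2],
       [  0. ,   0. ,   1. ]]), 'mount': array([[   0. ,   -1. ,   -0.3,   80.5],
       [   1. ,    0. ,   -0. ,    0. ],
       [   0. ,   -0.3,    1. , -171.5],
       [   0. ,    0. ,    0. ,    1. ]])}
[ 198.1 -539.8  214. ] [180.   -0.   20.2] [-0.   0.2  0.7]
```

View pics/crop.png

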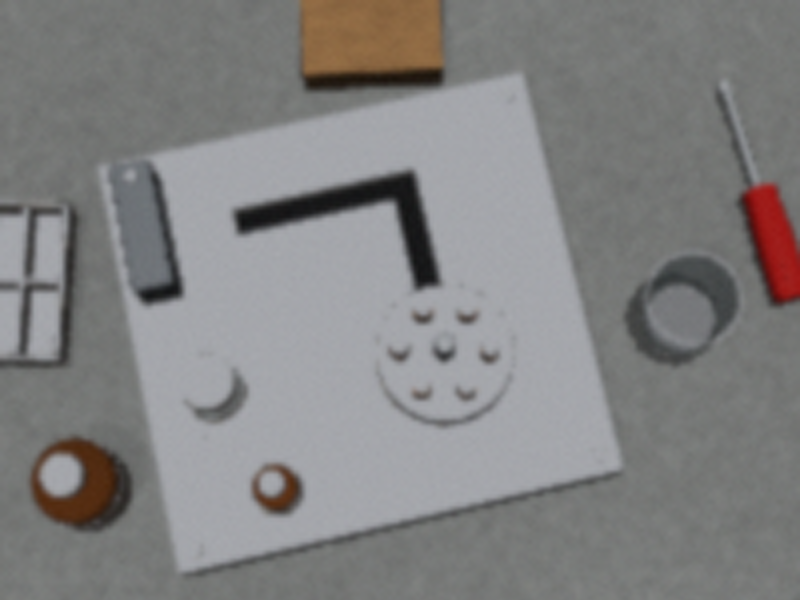

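The crop shows the silver carrier at (445,355), on the near end of the slot; the corner is at (405,185), the end at (240,220), and the scanner at (145,230). The jar (210,390) and dropper (275,485) stand inside the bend. Deck yaw is about 14.3°. Next I'll close the fingers and move behind the carrier, staying high.

Call:
{"fn": "send_rows", "kwargs": {"targets": [[[0,0,-0.0055,0.11,0.215,0,1],[0,0,-0.0055,0.11,0.215,0,1],[0,0,-0.0055,0.11,0.215,0,1],[0,0,-0.0055,0.11,0.215,0,1],[0,0,-0.0055,0.11,0.215,0,1],[0,0,-0.0055,0.11,0.215,0,1],[0,0,-0.0055,0.11,0.215,0,1],[0,0,-0.0055,0.11,0.215,0,1],[0,0,-0.0055,0.11,0.215,0,1],[0,0,-0.0055,0.11,0.215,0,1],[0,0,-0.0055,0.11,0.215,0,1],[0,0,-0.0055,0.11,0.215,0,1]]], "grip_force": 20}}

```text
time_s: 2.6
ee_pos: [462.8, -21.8, 214.3]
ee_rot: [180.0, -0.0, 14.2]
force: [-0.0, -0.3, -0.4]
gripper_width: 0.7
gripper_force: 0.0
```

Call:
{"fn": "send_rows", "kwargs": {"targets": [[[0,0,0,0,0,0,1],[0,0,0,0,0,0,1],[0,0,0,0,0,0,1]]]}}

```text
time_s: 2.9
ee_pos: [461.6, -24.6, 213.9]
ee_rot: [180.0, 0.0, 14.2]
force: [0.8, 0.5, 0.0]
gripper_width: 0.5
gripper_force: 0.0
```

```bash
cat >> h.py <<'E'
from scipy.spatial.transform import Rotation as Ro
def wz(px,z,s):
    c=optics.camera_info("wrist");K=c["camera_matrix"];M=c["mount"]
    u=np.array([(px[0]-K[0,2])/K[0,0],(px[1]-K[1,2])/K[1,1]]);th=np.hypot(*u)
    d=np.r_[u/max(th,1e-9)*np.sin(th),np.cos(th)]
    T=Ro.from_euler("xyz",s["ee_rot"],degrees=True).as_matrix()
    o=T@M[:3,3]+s["ee_pos"];d=T@M[:3,:3]@d;return o+d*(z-o[2])/d[2]
E
cat > w.py <<'E'
from h import *;import sys
np.set_printoptions(precision=1,suppress=True)
s=env.state();im,d=optics.grab_frame("wrist");cv2.imwrite(f"pics/{sys.argv[1]}.png",im[...,::-1])
print(s["time_s"],s["ee_pos"],s["ee_rot"],s["force"],s["gripper_width"])
for n,z in(("carrier_base",30),("carrier_post",84),("slot_start",30),("slot_corner",30),("slot_end",30),("jar",30),("dropper",30)):
    for r in optics.place_of("wrist",n)[:2]: print(n,round(r["conf"],2),np.array(r["at"]),wz(r["at"],z,s))
E
python3 w.py w0
```

```text
2.9 [461.6 -24.6 213.9] [180.    0.   14.2] [0.8 0.5 0. ] 0.5021796336476985
carrier_base 0.88 [555.6 215.2] [ 536.5 -295.2   30. ]
carrier_base 0.69 [308.  137.5] [535.8  -3.1  30. ]
carrier_post 0.93 [305.1 137.8] [535.6  -1.2  84. ]
carrier_post 0.72 [581.2 223.1] [ 539.2 -289.1   84. ]
slot_corner 0.75 [305.1  23. ] [644.5  27.2  30. ]
slot_end 0.59 [208.3  26.2] [623.5 118.6  30. ]
slot_end 0.29 [309.   23.9] [644.5  23.4  30. ]
jar 0.75 [163.  130.5] [512.6 139.6  30. ]
jar 0.33 [309.5 137.3] [536.4  -4.4  30. ]
dropper 0.82 [195.9 198.1] [452.9  91.6  30. ]
```

View pics/w0.png

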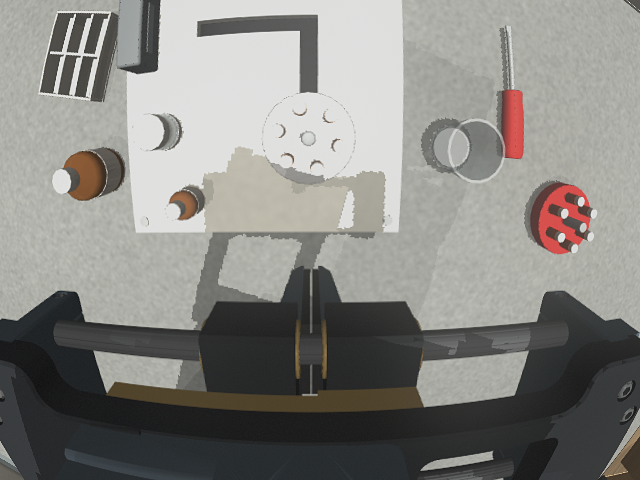

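The wrist view shows the slot running straight up the image from the carrier at (308,138) to the corner at (309,23), so the yaw is aligned. The slot end is at (200,28), and the red look-alike is at (565,218). Now I'll descend behind the carrier.

Call:
{"fn": "send_rows", "kwargs": {"targets": [[[0,0,0,0,0.005,-0.22,1],[0,0,0,0,0.005,-0.22,1],[0,0,0,0,0,-0.2,1],[0,0,0,0,0,-0.13,1],[0,0,0,0,0,-0.1,1],[0,0,0,0,0,0,1]]]}}

```text
time_s: 3.9
ee_pos: [460.0, -21.8, 37.7]
ee_rot: [-179.9, 0.3, 14.2]
force: [-0.1, -0.0, 0.4]
gripper_width: 0.7
gripper_force: 0.0
```

Call:
{"fn": "send_rows", "kwargs": {"targets": [[[0,0,0,0.029,0.0075,0,1],[0,0,0,0.029,0.0075,0,1],[0,0,0,0.029,0.0075,0,1],[0,0,0,0.029,0.0075,0,1],[0,0,0,0.029,0.0075,0,1],[0,0,0,0.029,0.0075,0,1]]]}}

```text
time_s: 4.5
ee_pos: [497.3, -12.7, 40.2]
ee_rot: [180.0, 0.0, 14.2]
force: [-1.8, -0.1, 2.1]
gripper_width: 0.3
gripper_force: 1.0
```

Call:
{"fn": "send_rows", "kwargs": {"targets": [[[0,0,0,0.029,0.0074,-0.01,1],[0,0,0,0.029,0.0074,0,1],[0,0,0,0.029,0.0074,0,1],[0,0,0,0.029,0.0074,0,1],[0,0,0,0.029,0.0074,0,1],[0,0,0,0.029,0.0074,0,1],[0,0,0,0.029,0.0074,0,1],[0,0,0,0.029,0.0074,0,1]]]}}

```text
time_s: 5.3
ee_pos: [543.8, -0.8, 37.9]
ee_rot: [180.0, -0.0, 14.2]
force: [-1.3, 0.0, -0.6]
gripper_width: 0.1
gripper_force: 0.5
```

```bash
python3 w.py w1
```

```text
5.3 [543.8  -0.8  37.9] [180.   -0.   14.2] [-1.3  0.  -0.6] 0.07533159012945402
carrier_base 0.46 [309.6 318.7] [527.5  -4.3  30. ]
carrier_post 0.56 [306.1 195.6] [601.2  15.3  84. ]
slot_start 0.56 [310.1 316.9] [528.6  -4.3  30. ]
slot_corner 0.69 [309.4  82.8] [645.9  25.7  30. ]
slot_corner 0.21 [310.  198.9] [591.2  11.6  30. ]
slot_end 0.69 [117.6  96.3] [621.7 122.3  30. ]
dropper 0.71 [135. 380.] [449.6  94.6  30. ]
dropper 0.65 [ 77.4 279.3] [512.2 137.1  30. ]
```

View pics/w1.png

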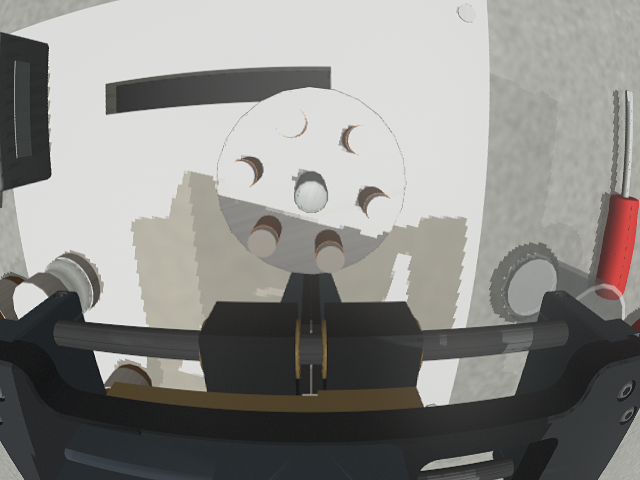

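The carrier (post at 311,196) has moved up the slot ahead of the shut fingers and is about 45 mm short of the corner. I'll push on, then creep in on force.

Call:
{"fn": "send_rows", "kwargs": {"targets": [[[0,0,0,0.0305,0.0078,0,1],[0,0,0,0.0305,0.0078,0,1],[0,0,0,0.0305,0.0078,0,1],[0,0,0,0.0305,0.0078,0,1],[0,0,0,0.0305,0.0078,0,1],[0,0,0,0.0305,0.0078,0,1],[0,0,0,0.01,0.0025,0,1],[0,0,0,0.01,0.0025,0,1]]]}}

```text
time_s: 6.5
ee_pos: [583.9, 9.4, 37.9]
ee_rot: [180.0, 0.0, 14.2]
force: [-1.3, -0.5, 0.8]
gripper_width: 0.6
gripper_force: 1.0
```

Call:
{"fn": "send_rows", "kwargs": {"targets": [[[0,0,0,0.005,0.0013,0,1],[0,0,0,0.005,0.0013,0,1],[0,0,0,0.0,0.0,0,1]]]}}

```text
time_s: 6.8
ee_pos: [586.0, 10.0, 37.9]
ee_rot: [180.0, -0.0, 14.2]
force: [-1.3, -0.4, -0.4]
gripper_width: -0.0
gripper_force: 0.4
```

Call:
{"fn": "send_rows", "kwargs": {"targets": [[[0,0,0,0.005,0.0013,0,1],[0,0,0,0.005,0.0013,0,1],[0,0,0,0.0,0.0,0,1]]]}}

```text
time_s: 7.1
ee_pos: [588.2, 10.5, 38.0]
ee_rot: [180.0, -0.0, 14.2]
force: [-0.7, -0.4, -0.9]
gripper_width: 0.4
gripper_force: 0.4
```

Call:
{"fn": "send_rows", "kwargs": {"targets": [[[0,0,0,0.005,0.0013,0,1],[0,0,0,0.0,0.0,0,1]]]}}

```text
time_s: 7.3
ee_pos: [589.1, 10.7, 38.0]
ee_rot: [180.0, -0.0, 14.2]
force: [0.1, 0.6, 0.5]
gripper_width: 0.5
gripper_force: 0.4
```

Call:
{"fn": "send_rows", "kwargs": {"targets": [[[0,0,0,0.005,0.0013,0,1],[0,0,0,0.0,0.0,0,1]]]}}

```text
time_s: 7.5
ee_pos: [589.7, 10.9, 38.0]
ee_rot: [180.0, 0.0, 14.2]
force: [-2.6, -0.6, 0.9]
gripper_width: 0.3
gripper_force: 1.0
```

Call:
{"fn": "send_rows", "kwargs": {"targets": [[[0,0,0,0.005,0.0013,0,1],[0,0,0,0.0,0.0,0,1]]]}}

```text
time_s: 7.7
ee_pos: [589.8, 11.0, 37.9]
ee_rot: [-180.0, 0.2, 14.2]
force: [-4.6, -1.7, 2.2]
gripper_width: 0.4
gripper_force: 2.6
```

Call:
{"fn": "send_rows", "kwargs": {"targets": [[[0,0,0,0.005,0.0013,0,1],[0,0,0,0.0,0.0,0,1]]]}}

```text
time_s: 7.9
ee_pos: [589.8, 11.0, 37.9]
ee_rot: [-180.0, 0.3, 14.2]
force: [-7.6, -1.7, 4.6]
gripper_width: 0.4
gripper_force: 3.6
```

```bash
python3 w.py w2
```

```text
7.9 [589.8  11.   37.9] [-180.     0.3   14.2] [-7.6 -1.7  4.6] 0.444194254516122
carrier_base 0.87 [313.9 175.9] [648.6  24.4  30. ]
carrier_post 0.75 [310.7 197.9] [647.1  25.5  84. ]
slot_start 0.85 [310.5 386.6] [527.2  -4.7  30. ]
slot_corner 0.45 [310.5 199.3] [637.   23.1  30. ]
slot_end 0.88 [122.7 184.8] [622.1 121.9  30. ]
slot_end 0.31 [ 93.  349.1] [509.3 138.2  30. ]
```

View pics/w2.png

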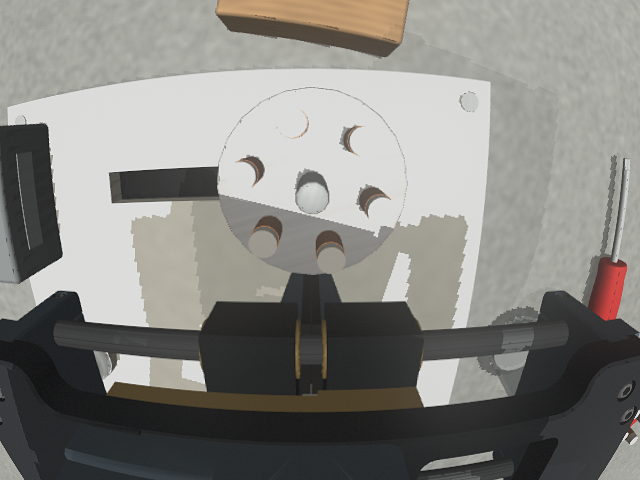

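The disc centre (313,196) is in line with the second leg and the force has built up, so the pin is at the corner. I'll back off, go round to the far side from the scanner, and approach for the second leg.

Call:
{"fn": "send_rows", "kwargs": {"targets": [[[0,0,0,-0.0485,-0.0123,0,1],[0,0,0,-0.0485,-0.0123,0,1],[0,0,0,0,0,0,1],[0,0,0,0.0322,-0.126,0,1],[0,0,0,0.0322,-0.126,0,1],[0,0,0,0.0322,-0.126,0,1],[0,0,0,0,0,0,1],[0,0,0,0.125,0.0318,0,1],[0,0,0,0.125,0.0318,0,1],[0,0,0,0.125,0.0318,0,1],[0,0,0,0,0,0,1],[0,0,0,0,0,0,1]]]}}

```text
time_s: 9.5
ee_pos: [666.6, -49.1, 37.6]
ee_rot: [-180.0, 0.0, 14.3]
force: [-1.4, 0.3, 0.1]
gripper_width: 0.7
gripper_force: 0.0
```

Call:
{"fn": "send_rows", "kwargs": {"targets": [[[0,0,0,-0.0074,0.029,0,1],[0,0,0,-0.0074,0.029,0,1],[0,0,0,-0.0074,0.029,0,1],[0,0,0,-0.0074,0.029,0,1],[0,0,0,-0.0074,0.029,0,1],[0,0,0,-0.0074,0.029,0,1],[0,0,0,-0.0074,0.029,0,1],[0,0,0,-0.0074,0.029,0,1]]]}}

```text
time_s: 10.3
ee_pos: [655.1, -3.3, 38.1]
ee_rot: [180.0, -0.0, 14.2]
force: [0.3, -2.1, -0.0]
gripper_width: 0.7
gripper_force: 0.9
```

```bash
python3 w.py w3
```

```text
10.3 [655.1  -3.3  38.1] [180.   -0.   14.2] [ 0.3 -2.1 -0. ] 0.7034870079167578
carrier_base 0.9 [214.  291.4] [641.2  47.2  30. ]
slot_end 0.85 [ 91.7 289.6] [619.6 123.8  30. ]
slot_end 0.24 [463.3 408.9] [ 591.5 -126.8   30. ]
dropper 0.41 [263.3  94.2] [746.7  43.3  30. ]
```

View pics/w3.png

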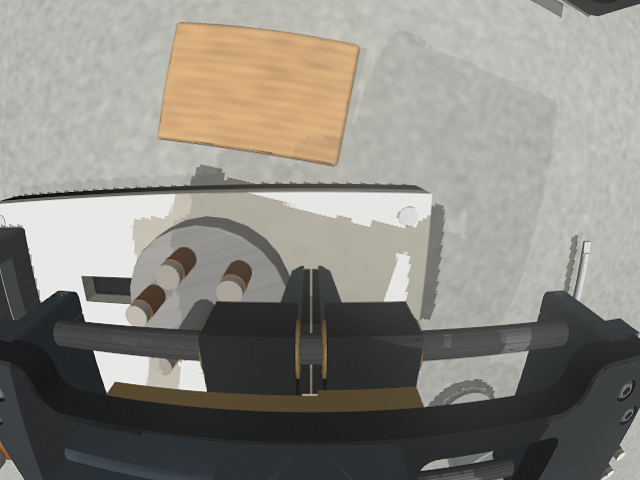

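The disc is sliding along the second leg with the fingers on its right side and the slot ahead clear. I'll continue most of the way, then creep.

Call:
{"fn": "send_rows", "kwargs": {"targets": [[[0,0,0,-0.0077,0.03,0,1],[0,0,0,-0.0077,0.03,0,1],[0,0,0,-0.0077,0.03,0,1],[0,0,0,-0.0077,0.03,0,1],[0,0,0,-0.0077,0.03,0,1],[0,0,0,-0.0077,0.03,0,1],[0,0,0,-0.0077,0.03,0,1],[0,0,0,-0.0077,0.03,0,1],[0,0,0,-0.0077,0.03,0,1],[0,0,0,-0.0077,0.03,0,1],[0,0,0,0,0,0,1]]]}}

```text
time_s: 11.8
ee_pos: [639.3, 57.5, 38.0]
ee_rot: [-180.0, 0.0, 14.3]
force: [0.3, -0.4, -0.6]
gripper_width: 0.5
gripper_force: 0.0
```

Call:
{"fn": "send_rows", "kwargs": {"targets": [[[0,0,0,-0.0025,0.0097,0,1],[0,0,0,-0.0025,0.0097,0,1],[0,0,0,-0.0025,0.0097,0,1],[0,0,0,0,0,0,1]]]}}

```text
time_s: 12.2
ee_pos: [638.2, 62.3, 38.1]
ee_rot: [180.0, -0.0, 14.2]
force: [-0.2, -1.1, 0.8]
gripper_width: 0.4
gripper_force: 0.3
```

Call:
{"fn": "send_rows", "kwargs": {"targets": [[[0,0,0,-0.0013,0.0049,0,1],[0,0,0,-0.0013,0.0049,0,1],[0,0,0,0,0,0,1]]]}}

```text
time_s: 12.5
ee_pos: [637.7, 64.3, 38.1]
ee_rot: [180.0, -0.0, 14.2]
force: [0.6, -0.4, -0.2]
gripper_width: 0.3
gripper_force: 0.6
```

Call:
{"fn": "send_rows", "kwargs": {"targets": [[[0,0,0,-0.0013,0.0049,0,1],[0,0,0,-0.0013,0.0049,0,1],[0,0,0,0,0,0,1]]]}}

```text
time_s: 12.8
ee_pos: [637.1, 66.3, 38.0]
ee_rot: [180.0, -0.0, 14.2]
force: [1.1, -0.6, 0.2]
gripper_width: 0.3
gripper_force: 0.6
```

Call:
{"fn": "send_rows", "kwargs": {"targets": [[[0,0,0,-0.0013,0.0049,0,1],[0,0,0,-0.0013,0.0049,0,1],[0,0,0,0,0,0,1]]]}}

```text
time_s: 13.1
ee_pos: [636.6, 68.3, 38.0]
ee_rot: [180.0, -0.0, 14.2]
force: [0.3, -0.6, 1.0]
gripper_width: 0.7
gripper_force: 0.6
```

Call:
{"fn": "send_rows", "kwargs": {"targets": [[[0,0,0,-0.0013,0.0049,0,1],[0,0,0,0,0,0,1]]]}}

```text
time_s: 13.3
ee_pos: [636.3, 69.3, 38.0]
ee_rot: [180.0, -0.0, 14.2]
force: [0.2, -2.3, 0.9]
gripper_width: 0.6
gripper_force: 0.7
```

Call:
{"fn": "send_rows", "kwargs": {"targets": [[[0,0,0,-0.0013,0.0049,0,1],[0,0,0,0,0,0,1]]]}}

```text
time_s: 13.5
ee_pos: [636.0, 70.2, 38.0]
ee_rot: [180.0, -0.0, 14.2]
force: [1.0, -1.1, 0.4]
gripper_width: 0.8
gripper_force: 0.7
```

Call:
{"fn": "send_rows", "kwargs": {"targets": [[[0,0,0,-0.0013,0.0049,0,1],[0,0,0,0,0,0,1]]]}}

```text
time_s: 13.7
ee_pos: [635.8, 71.2, 38.0]
ee_rot: [180.0, -0.0, 14.2]
force: [0.4, -1.2, 0.5]
gripper_width: 0.7
gripper_force: 0.8
```

Call:
{"fn": "send_rows", "kwargs": {"targets": [[[0,0,0,-0.0013,0.0049,0,1],[0,0,0,0,0,0,1]]]}}

```text
time_s: 13.9
ee_pos: [635.5, 72.2, 38.0]
ee_rot: [180.0, -0.0, 14.2]
force: [0.6, -1.6, 1.5]
gripper_width: 0.5
gripper_force: 0.8
```

Call:
{"fn": "send_rows", "kwargs": {"targets": [[[0,0,0,-0.0013,0.0049,0,1],[0,0,0,0,0,0,1]]]}}

```text
time_s: 14.1
ee_pos: [635.3, 72.9, 38.0]
ee_rot: [180.0, -0.0, 14.2]
force: [0.5, -2.4, 1.0]
gripper_width: 0.9
gripper_force: 1.3
```

Call:
{"fn": "send_rows", "kwargs": {"targets": [[[0,0,0,-0.0013,0.0049,0,1],[0,0,0,0,0,0,1]]]}}

```text
time_s: 14.3
ee_pos: [635.3, 73.1, 38.1]
ee_rot: [179.9, -0.0, 14.3]
force: [1.5, -4.0, 1.1]
gripper_width: 0.3
gripper_force: 2.7
```

```bash
python3 w.py w4
```

```text
14.3 [635.3  73.1  38.1] [179.9  -0.   14.3] [ 1.5 -4.   1.1] 0.2683004941159541
carrier_base 0.7 [216.  290.2] [622.5 122.6  30. ]
slot_corner 0.62 [400.9 295.9] [643.8  24.8  30. ]
```

View pics/w4.png

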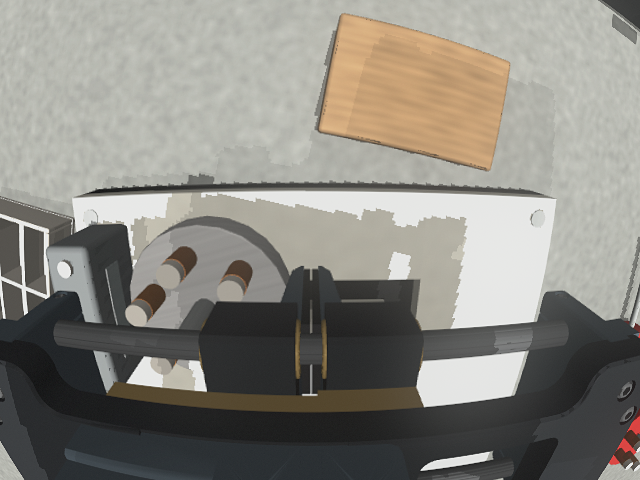

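The disc sits right beside the scanner, with the slot's second leg open behind the fingers, and it stopped as the force rose. I'll press 2 mm more to confirm it is home.

Call:
{"fn": "send_rows", "kwargs": {"targets": [[[0,0,0,-0.0013,0.0049,0,1],[0,0,0,-0.0013,0.0049,0,1],[0,0,0,0,0,0,1]]]}}

```text
time_s: 15.0
ee_pos: [635.3, 73.4, 38.2]
ee_rot: [179.7, -0.0, 14.3]
force: [2.7, -10.3, 2.0]
gripper_width: 0.5
gripper_force: 5.2
```

It is hard against the end: 10 N with no further travel. I'll retreat sideways, lift, and swing clear.

Call:
{"fn": "send_rows", "kwargs": {"targets": [[[0,0,0,0.012,-0.048,0,1],[0,0,0,0.025,-0.097,0,1],[0,0,0,0,0,0,1],[0,0,0,0,0,0.2,1],[0,0,0,0,0,0.2,1],[0,0,0,0,0,0.2,1],[0,0,0,0,0,0.2,1],[0,0,0,-0.1,-0.2,0,1],[0,0,0,-0.1,-0.2,0,1],[0,0,0,-0.1,-0.2,0,1],[0,0,0,-0.1,-0.2,0,1],[0,0,0,-0.1,-0.2,0,1]]]}}

```text
time_s: 16.2
ee_pos: [540.8, -153.1, 197.8]
ee_rot: [-179.9, -0.0, 14.2]
force: [0.0, 0.0, 0.1]
gripper_width: 0.6
gripper_force: 0.0
```

Call:
{"fn": "send_rows", "kwargs": {"targets": [[[0,0,0,-0.1,-0.2,0,1],[0,0,0,-0.1,-0.2,0,1],[0,0,0,-0.1,-0.2,0,1],[0,0,0,-0.1,-0.2,0,1],[0,0,0,0,0,0,1],[0,0,0,0,0,0,1]]]}}

```text
time_s: 16.8
ee_pos: [461.6, -312.7, 197.7]
ee_rot: [-179.9, -0.0, 14.1]
force: [0.2, -0.2, 1.2]
gripper_width: 0.5
gripper_force: 0.0
```

Run:
```python
from h import *
np.set_printoptions(precision=1,suppress=True)
for c in("side","top"):
    im,d=optics.grab_frame(c);cv2.imwrite(f"pics/{c}1.png",im[...,::-1])
    for n,z in(("carrier_base",30),("carrier_post",84),("slot_corner",30),("slot_start",30),("jar",30),("dropper",30),("beaker",0),("flask",0),("septa_box",0),("vial_tray",0),("driver",0)):
        for r in optics.place_of(c,n)[:2]: print(c,n,round(r["conf"],2),np.array(r["at"]),onz(c,r["at"],z))
    if c=="top": cv2.imwrite("pics/crop1.png",cv2.resize(im[170:320,210:410],None,fx=4,fy=4,interpolation=2)[...,::-1])
```

```text
side carrier_base 0.89 [380.7 399.9] [ 525.6 -321.1   30. ]
side carrier_base 0.76 [311.4 209. ] [621.6 117.5  30. ]
side carrier_post 0.65 [385.5 384.2] [ 525.6 -323.9   84. ]
side slot_corner 0.61 [268.8 178.7] [579.1 248.3  30. ]
side slot_corner 0.57 [341.9 234. ] [644.7  24.   30. ]
side slot_start 0.94 [298.8 263.3] [531.6  -9.3  30. ]
side jar 0.59 [258.6 220.6] [506.8 133.1  30. ]
side dropper 0.51 [242.6 242. ] [454.6  90.3  30. ]
side dropper 0.2 [342.2 233.6] [645.8  24.8  30. ]
side flask 0.8 [224.1 216.4] [454.5 206.4   0. ]
side flask 0.22 [343.5 234. ] [663.2  47.4   0. ]
side vial_tray 0.63 [269.1 180.9] [589.5 274.1   0. ]
side driver 0.77 [405.5 326. ] [ 652.8 -206.1    0. ]
top carrier_base 0.75 [442.7 262.8] [ 532.9 -303.9   30. ]
top carrier_base 0.65 [269.1 221.4] [630.  127.3  30. ]
top carrier_post 0.92 [450.2 258.1] [ 535.5 -307.5   84. ]
top carrier_post 0.67 [271.6 216.3] [629.  115.1  84. ]
top slot_corner 0.97 [310.9 216. ] [646.   22.9  30. ]
top slot_corner 0.51 [397. 218.] [ 644.8 -193.7   30. ]
top slot_start 0.97 [323.3 261.5] [530.8 -10.4  30. ]
top slot_start 0.29 [268.7 214.5] [647.9 129.1  30. ]
top jar 0.48 [264.4 270.7] [505.5 133.3  30. ]
top beaker 0.61 [375.9 248.9] [ 570.5 -143.5    0. ]
top flask 0.9 [231. 291.] [457.4 217.9   0. ]
top septa_box 0.91 [305.9 182.6] [744.6  39.1   0. ]
top driver 0.79 [399.1 217.2] [ 655.  -204.1    0. ]
```

View pics/crop1.png

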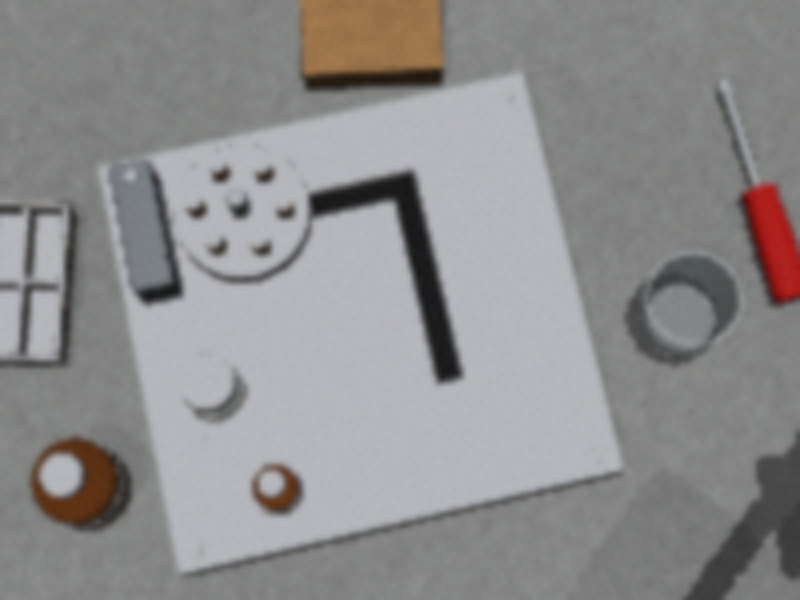

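The disc (242,210) is docked against the slot end by the scanner, and everything else is where it was. The robot is clear, so I'll hand in.

```bash
python3 -c "
from workcell import env
print(env.job_done())"
```

```text
the job is handed in; nothing more can be done
None
```

The carrier was pushed along both legs and is fully home at the slot's closed end by the scanner; nothing else moved in the final picture, the robot is clear, and the job was handed in at about 17 s of the 48 s limit.

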